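# Open the conditioner's strut hatch and load the long block

### The job

Lift the hatch of the sample conditioner by its overhanging front edge until its struts hold it fully open by themselves; ease it up, neither flinging it open nor letting it drop. Then take the longer of the two aluminium sample blocks and set it down, not drop it, upright and flat inside the rectangle of rails on the chamber floor. Leave the hatch standing open and everything else on the bench where it is.

Things in the scene. Friction and masses are not known exactly. Their poses are not given: they have to be found in the camera images.
- chamber: sample conditioner, a fixed white box 170 (x) x 270 (y) mm, walls 140 mm high. Origin at the centre of its underside on the bench; x points from its front (robot side, display and keys) to its rear, z up. Walls: front 12, others 15 mm thick. Chamber floor 50 mm above the bench. A gas strut 11 mm thick moves along the inside of each side wall (y = +-111 mm).
- hatch (a joint): grey hatch plate 205 x 270 x 14 mm, level over the box at 0, hinged along its rear edge; angle in rad, grows as the front rises, end stop 1.62. Mass 0.7 to 0.95 kg, hidden. Released below a balance point (about 0.95 to 1.16 rad, varies with the mass) it falls shut; past it the two struts swing it to the stop and hold it. Lifting takes about 3 N at the front edge when shut, less higher up; damped.
- hatch_lip (a point): middle of the hatch's lower front edge, moves with it; axes the hatch's, x towards the hinge, 200 mm away. Shut, it is 142 mm above the bench and 35 mm ahead of the box's front wall: the hatch overhangs the front by 35 mm over its whole width, free below, and has no handle or latch.
- hatch_hinge (a point): middle of the hinge axis, 144 mm above the bench, 80 mm behind the chamber's origin; axis runs along the chamber's y
- seat (a point): centre of the rectangle on the chamber floor (50 mm above the bench) where the block belongs; axes as the chamber's. Four steel rails 8 mm high enclose a free rectangle of 132 mm (along y) x 76 mm (along x).
- long_block_center (a point): centre, half-way up, of the longer aluminium block: body 120 (x) x 64 (y) x 40 mm high with a grip fin 80 long, 12 thick along x, in the middle, standing 35 mm above the body; 75 mm high over all; this point is 37.5 mm above its underside. Two rows of four white vial tops in black holes, flush within 2 mm. Mass 0.5 to 0.7 kg.
- short_block_center (a point): centre, half-way up, of the shorter block, body 76 x 64 x 40 mm with a fin 66 long, otherwise alike (two rows of three vials); leave it
- solvent_bottle: amber bottle 72 mm across, 160 mm high, standing; origin at the centre of its underside; leave it
- vial_jar: greyish jar with a white cap, 68 mm across, 85 mm high; origin at the centre of its underside; leave it
- beaker: white porcelain beaker 72 mm across, 85 mm high, open; origin at the centre of its underside; leave it
- tweezers: steel tweezers 140 mm long, 7 mm high, lying along their x; origin near the middle, on the bench; leave them
There are look-alikes about, which are no part of the job. Leave any yellow look-alike of the part that bears long_block_center alone.

How it is judged:
By the outcome, as a careful person would: the job done as asked, in the order asked, and still so for the second after the job is handed in, with the robot touching nothing.
It also fails if it takes over 58 s, if anything falls off the work surface, if the arm or the gripper's body presses on something with over 40 N, if the wrist force passes 120 N, or if a joint passes its speed limit or range.

### The arm

A 6-joint arm with a two-finger parallel gripper is mounted at the origin on the work surface. World frame = base frame: x ahead of the robot, y to its left, z up, the work surface at z = 0. Lengths are in m, angles in rad, forces in N, time in s.
With the tool pointing down it reaches from about 0.275 to 0.825 m from the base axis. Payload 4.9 kg.
Tool frame: the origin (TCP) lies midway between the tips of the shut fingers; the grasp point (between the pads) lies 19 mm behind it (r.tcp_to_grasp is the distance from the TCP to the grasp point, in m); z points along the fingers, x is the direction in which the jaws open and shut, and the axes are right-handed (so a half turn about z gives the same grasp; the last joint's range is limited). The gripper opens to 85 mm and grips with 20 to 120 N. Pads are 22 mm wide; open, the fingers measure 114 mm over their backs; the gripper's body (76 mm by 85 mm) begins 54 mm behind the grasp point. The pads swing forward as they close: fully open they stand 13 mm farther back than shut.
Start: joints at [1.111, 0.326, -0.193, 1.052, 0, 1.437], TCP at [0.176, 0.521, 0.231] pointing down, gripper open.
Joint ranges: [-2.65, 2.65], [-0.97, 1.79], [-1.3, 1.35], [-1.93, 2.1], [-1.47, 1.37], [-3.14, 3.14]. Speed limits (rad/s): [2.57, 2.57, 3.14, 3.14, 3.14, 3.14].

### API

Orientations are given as a rotation vector (axis times angle).
In Python, from workcell import r, cams, finder gives the robot as it stands.
- The arm moves only by the tool move_arm, never from a script. Its argument "moves" is a list of rows, each a list of 4 numbers: the shift along the world's x, y, z in cm, then the turn about the world's z in rad. In form: [[x, y, z, roll], ...]. A call has 1 to 10 rows; each row is the pose to reach, as a shift and turn from the pose commanded when the call began; what a row does not reach only later rows make up. A row lasts 1/8 s, in which the tool goes at most 62.5 mm and 10.7 degrees, less where a joint would pass 70% of its speed; a pose out of reach is approached as far as the arm can. A call with a gripper value outside its range is refused whole. "claw" is the opening, from 0 (shut) to 1 (fully open), set as the call begins (left out, the last holds). The fingers move at their own pace and stop on an object; "grip_force" is the grip in N (left out, the last holds). Time passes only in rows, so rows that repeat a pose let the fingers close. It gives the time, the measured TCP pose, the force and the opening at its end, in the units of the state.
- r.get_obs(): the state, without advancing time (a new reading comes with each control period).
- cams.read_camera(name): name is "scene" or "top" or "wrist"; returns the picture (400x640x3 uint8, red, green, blue); there is no depth.
- cams.calibration(name): a dict with "camera_matrix" (3x3 intrinsics, pixels), "R" (3x3) and "t" (3): a world point X has camera coordinates R X + t. Camera axes: x right, y down, z forward; pixel columns grow to the right and rows downward; lengths in m; the calibration is good to about 2 mm. A picture is of the moment at which its call begins: read the wrist's pose just before it. calibration takes no time and is no camera call; for the wrist camera it gives the pose at the moment of the call.
- r.finish_job(): hands the job in, once; it reports no verdict.
Trained networks look in the newest picture that a camera, given by its name, has taken for a name from the list of things; names that differ only in an ending like _2 or _b are one class to them, and where a whole thing is asked for, a point or a joint stands for the part that bears it (a point fixed in the world has none). Each returns a list of dicts, best first, with "confidence" (0 to 1); they miss things now and then, are a little off and sometimes report something else, mostly with a low value. They report only what shows in the picture. A call takes as long as a camera call. They do not tell look-alikes from the thing itself.
- finder.trace(camera, label): "pixels" (400x640 bool, what is visible of it).
- finder.tip_of(camera, label): "at" ([x, y, z] in m, in world coordinates, good to about 4 mm: a listed point, or the origin of a listed thing).
The state is a dict: "time_s": time; "q": joint angles; "qd": joint speeds; "joint_efforts": joint torques, N m; "tcp_pos": TCP position; "eef_rot": TCP orientation; "force": force on the tool from outside, world axes, zero at the start; "wrist_torque": the same for the moment, N m; "opening": opening from 0.0 (shut) to 1.0 (fully open).
Only numpy, scipy, OpenCV 4.12 (cv2) and the standard library are available. Lean on these libraries where they do the work, as an engineer would, in place of code of your own. Each camera call takes 0.05 s, during which the arm holds its last target. There are 200 camera calls.

## Working session

There is one attempt and no reset: what is moved stays moved. The work goes in short steps, Python scripts to look and compute and a tool call to move; the robot and the scene stay as the last step left them, time stands still between calls to the robot, and variables do not carry over. Pictures are saved under pics/ and viewed, about 8 in all and at most 12, crops included, and the job is handed in when it is done.

Besides the shell and the picture viewer there is one more tool, called by a JSON object that holds its "api" and its "payload", one argument or row to a line. move_arm: Moves the arm, as the interface text tells. Its arguments: {"type":"object","properties":{"moves":{"type":"array"},"claw":{"type":"number"},"grip_force":{"type":"number"}},"required":["moves"]}

```bash
mkdir -p pics; ls
cat > h.py <<'E'
import numpy as np, cv2
from workcell import r, cams, finder
def snap(c,fn,crop=None,scale=1):
    im=cams.read_camera(c)
    o=im
    if crop: o=im[crop[1]:crop[3],crop[0]:crop[2]]
    if scale!=1: o=cv2.resize(o,None,fx=scale,fy=scale,interpolation=cv2.INTER_CUBIC)
    cv2.imwrite('pics/'+fn,o[:,:,::-1]); return im
def proj(c,X):
    k=cams.calibration(c); p=np.asarray(X)@np.array(k['R']).T+k['t']; p=p@np.array(k['camera_matrix']).T
    return (p[...,:2]/p[...,2:])
def unproj(c,uv,z):
    k=cams.calibration(c);R=np.array(k['R']);t=np.array(k['t'])
    d=R.T@np.linalg.inv(k['camera_matrix'])@np.array([*uv,1.]); o=-R.T@t
    return o+d*(z-o[2])/d[2]
E
python3 - <<'E'
from h import *
a=snap('top','top1.png'); 
for n in ['long_block_center','short_block_center','chamber','hatch_lip','hatch_hinge','seat','solvent_bottle','vial_jar','beaker','tweezers']:
    for d in finder.tip_of('top',n)[:3]:
        print(n,np.round(d['at'],3),round(d['confidence'],2),proj('top',np.array(d['at'])).round())
b=snap('scene','scene1.png')
for n in ['long_block_center','hatch_lip','hatch_hinge','chamber']:
    for d in finder.tip_of('scene',n)[:3]:
        print('S',n,np.round(d['at'],3),round(d['confidence'],2),proj('scene',np.array(d['at'])).round())
cv2.imwrite('pics/both1.png',cv2.resize(np.vstack([a,b])[:,:,::-1],None,fx=0.75,fy=0.75))
print(r.get_obs())
E
```

```text
pics
long_block_center [0.431 0.321 0.037] 0.97 [257. 211.]
long_block_center [0.245 0.355 0.04 ] 0.95 [246. 268.]
long_block_center [0.548 0.661 0.038] 0.79 [154. 175.]
short_block_center [ 0.474 -0.355  0.035] 0.81 [461. 199.]
short_block_center [ 0.497 -0.025  0.143] 0.28 [366. 188.]
hatch_lip [ 0.497 -0.027  0.144] 0.72 [367. 187.]
hatch_hinge [ 0.7   -0.054  0.146] 0.74 [376. 122.]
solvent_bottle [ 0.68   0.339 -0.002] 0.89 [254. 139.]
vial_jar [ 0.653 -0.338  0.001] 0.93 [451. 148.]
beaker [0.557 0.473 0.001] 0.71 [214. 174.]
tweezers [0.405 0.125 0.002] 0.77 [316. 219.]
tweezers [ 0.701 -0.057  0.145] 0.39 [376. 122.]
S long_block_center [0.544 0.656 0.034] 0.73 [419. 164.]
S long_block_center [0.427 0.32  0.038] 0.63 [340. 184.]
S long_block_center [0.246 0.347 0.039] 0.55 [315. 157.]
S hatch_lip [ 0.5   -0.025  0.136] 0.71 [277. 223.]
S hatch_lip [ 0.47  -0.358  0.039] 0.62 [182. 292.]
S hatch_hinge [ 0.699 -0.056  0.142] 0.6 [309. 270.]
S chamber [ 0.618 -0.042 -0.002] 0.72 [296. 274.]
S chamber [ 0.559  0.469 -0.002] 0.23 [390. 193.]
{'time_s': 0.8, 'q': array([ 1.11076695e+00,  3.26153540e-01, -1.92592184e-01,  1.05201264e+00,
       -1.11384487e-05,  1.43659032e+00]), 'qd': array([ 2.49406909e-03,  1.91296491e-05,  9.44568235e-04, -1.37012285e-03,
        4.95086497e-04, -2.39204774e-04]), 'joint_efforts': array([-8.18823878e-06, -4.43273914e+01,  2.62747228e+01,  8.64636313e-04,
       -1.04337901e-04,  1.54858036e-06]), 'tcp_pos': array([0.17605284, 0.52108161, 0.23130913]), 'eef_rot': array([-2.55232145e+00, -1.83172311e+00, -6.08655354e-05]), 'force': array([-0.02173033, -0.27385023,  0.10472269]), 'wrist_torque': array([-0.00800469,  0.00640193, -0.02881046]), 'opening': 0.9987957326927455}
```

View pics/both1.png

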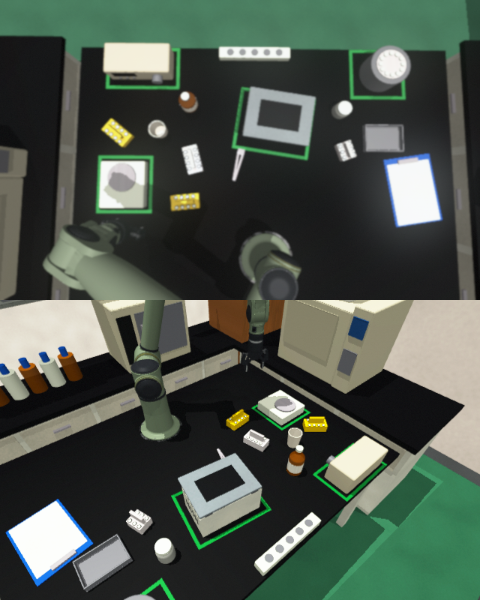

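Candidates for the long block in the top image: the silver block at (257,211), a yellow one at (246,268), a yellow one at (154,175), and the short silver block at (461,199). I choose the silver one at (257,211). Next I'll measure the hatch and block and check that choice in a close crop.

```bash
cat >> h.py <<'E'
def rect(c,m,z):
    m=m.astype(np.uint8); n,l,s,_=cv2.connectedComponentsWithStats(m); m=(l==1+np.argmax(s[1:,4])).astype(np.uint8)
    k=max(cv2.findContours(m,0,1)[0],key=cv2.contourArea).reshape(-1,2)
    P=np.array([unproj(c,p,z)[:2] for p in k])*1000
    return cv2.minAreaRect(P.astype(np.float32)), cv2.minAreaRect(k.astype(np.float32))
E
python3 - <<'E'
from h import *
im=snap('top','t2.png')
for n,z in [('hatch',0.156),('long_block_center',0.04),('chamber',0.14)]:
    try:
        for d in finder.trace('top',n)[:3]:
            a,b=rect('top',d['pixels'],z); print(n,round(d['confidence'],2),d['pixels'].sum(),np.round(a[0],1),np.round(a[1],1),round(a[2],1),np.round(b[0]))
    except Exception as e: print(n,e)
C=cv2.resize(im[170:250,220:300],(400,400),interpolation=cv2.INTER_CUBIC)
im2=snap('scene','s2.png'); D=cv2.resize(im2[155:215,310:370],(400,400),interpolation=cv2.INTER_CUBIC)
G=cv2.resize(im2[30:110,310:390],(400,400),interpolation=cv2.INTER_CUBIC)
H=cv2.resize(im[105:205,290:430],(400,286),interpolation=cv2.INTER_CUBIC); H=np.vstack([H,np.zeros((114,400,3),np.uint8)])
o=np.vstack([np.hstack([C,D]),np.hstack([H,G])]); cv2.imwrite('pics/close.png',cv2.resize(o,(600,600))[:,:,::-1])
E
```

```text
hatch 0.58 5818 [598.1 -43.7] [271.9 207.6] 81.4 [373. 154.]
hatch 0.45 766 [420.2 307.5] [111.7  65. ] 14.3 [257. 212.]
long_block_center 0.96 742 [244.7 348. ] [ 65.2 119.7] 5.3 [248. 268.]
long_block_center 0.79 780 [540.1 649.2] [129.5  68.5] 50.8 [158. 177.]
long_block_center 0.76 766 [427.3 318.4] [123.   70.2] 15.7 [258. 212.]
```

View pics/close.png

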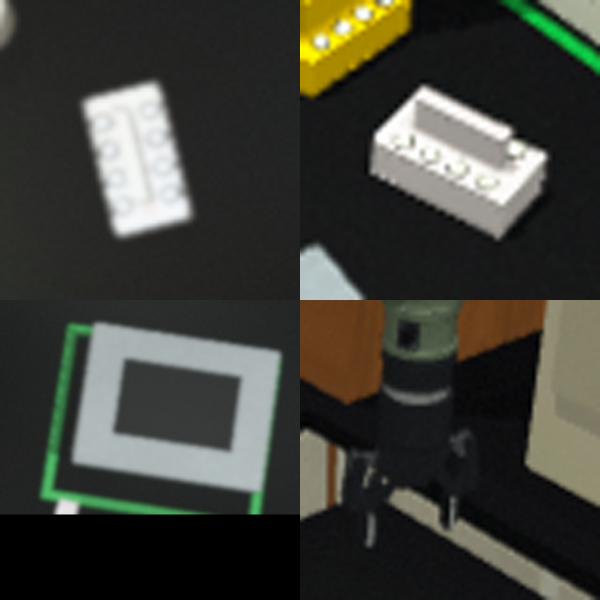

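The close crop confirms it. The silver block at (257,211) has 2×4 vials and a fin, so it is the long block. The hatch is level with a yaw of about −8.4° and a lip at (0.497,−0.029). The tool can only point down, so I'll press the closed finger pads against the front edge and ride the lip along its arc. First I move in front of the edge.

{"api": "move_arm", "payload": {
  "moves": [
    [3,-6,0,0.06],
    [6,-12,0,0.12],
    [9,-18,0,0.18],
    [12,-24,0,0.18],
    [15,-30,0,0.18],
    [18,-36,0,0.18],
    [21,-42,0,0.18],
    [24,-48,0,0.18],
    [27,-54,-4,0.18],
    [27,-54,-10,0.18]
  ],
  "claw": 0,
  "grip_force": 60
}}

```text
time_s: 2.3
tcp_pos: [0.444, -0.0098, 0.1563]
eef_rot: [2.376, 2.046, 0.008]
force: [0.3, -0.1, -0.1]
opening: 0.0
```

{"api": "move_arm", "payload": {
  "moves": [
    [0,0,0,0],
    [0,0,0,0]
  ]
}}

```text
time_s: 2.55
tcp_pos: [0.4397, -0.0062, 0.1553]
eef_rot: [-2.377, -2.053, 0.0]
force: [0.3, -0.2, 0.2]
opening: 0.002
```

Run:
```python
from h import *
a=snap('wrist','w1.png'); b=snap('top','t3.png')
o=np.hstack([cv2.resize(a,(400,250)),cv2.resize(b[100:260,250:506],(400,250))]); cv2.imwrite('pics/w1.png',o[:,:,::-1])
for d in finder.tip_of('wrist','hatch_lip')[:2]: print(np.round(d['at'],4),d['confidence'])
x=r.get_obs(); print(x['tcp_pos'],x['force'],x['eef_rot'],x['q'],x['opening'])
```

```text
[ 6.769e-01  3.415e-01 -2.000e-04] 0.73
[ 0.4037  0.1271 -0.0018] 0.73
[ 0.44059446 -0.00580366  0.15633462] [ 0.28239309  0.78015989 -0.40227659] [2.3741066  2.05449069 0.00268218] [-1.81066437e-01  1.96333572e-01 -5.79447552e-01  7.92420668e-01
  1.08332767e-04 -3.69743001e-02] 3.642594961419072e-05
```

View pics/w1.png

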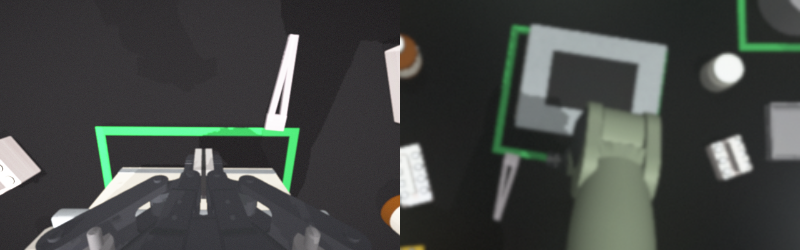

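{"api": "move_arm", "payload": {
  "moves": [
    [-0.2,-1.4,-1.2,0],
    [-0.2,-1.4,-2.4,0],
    [1.8,-1.7,-2.4,0],
    [3.7,-2.0,-2.4,0],
    [3.7,-2.0,-2.4,0]
  ]
}}

```text
time_s: 3.32
tcp_pos: [0.4774, -0.0267, 0.1302]
eef_rot: [-2.377, -2.054, -0.0]
force: [-0.1, 1.0, -0.6]
opening: 0.002
```

{"api": "move_arm", "payload": {
  "moves": [
    [0.2,0,0,0],
    [0.4,-0.1,0,0],
    [0.6,-0.1,0,0],
    [0.8,-0.1,0,0],
    [0.8,-0.1,0,0]
  ]
}}

```text
time_s: 3.95
tcp_pos: [0.485, -0.0275, 0.1309]
eef_rot: [2.377, 2.054, 0.0]
force: [-0.8, 0.2, 1.1]
opening: 0.004
```

{"api": "move_arm", "payload": {
  "moves": [
    [0.2,0,0,0],
    [0.4,-0.1,0,0],
    [0.4,-0.1,0,0]
  ]
}}

```text
time_s: 4.32
tcp_pos: [0.4879, -0.0282, 0.1306]
eef_rot: [-2.376, -2.053, 0.002]
force: [-4.0, 2.4, 2.5]
opening: -0.001
```

{"api": "move_arm", "payload": {
  "moves": [
    [0.2,0,0,0],
    [0.4,-0.1,0,0],
    [0.4,-0.1,0,0]
  ]
}}

```text
time_s: 4.7
tcp_pos: [0.4877, -0.0283, 0.1299]
eef_rot: [-2.371, -2.049, 0.009]
force: [-13.6, 3.1, 9.0]
opening: -0.002
```

{"api": "move_arm", "payload": {
  "moves": [
    [0.1,0,0.3,0],
    [0.1,0,0.6,0],
    [0.1,0,0.9,0],
    [0.1,0,1.2,0]
  ]
}}

```text
time_s: 5.2
tcp_pos: [0.4881, -0.0284, 0.1404]
eef_rot: [-2.37, -2.048, 0.012]
force: [-10.5, 1.5, -2.2]
opening: 0.001
```

{"api": "move_arm", "payload": {
  "moves": [
    [0.1,0,0.8,0],
    [0.2,0,1.6,0],
    [0.3,-0.1,2.4,0],
    [0.5,-0.1,3.2,0]
  ]
}}

```text
time_s: 5.7
tcp_pos: [0.4923, -0.0291, 0.1725]
eef_rot: [-2.369, -2.047, 0.013]
force: [-13.4, 3.4, -0.4]
opening: -0.001
```

Run:
```python
from h import *
for c in ['scene','top']:
    a=snap(c,c+'4.png')
    for d in finder.tip_of(c,'hatch_lip')[:2]: print(c,np.round(d['at'],4),d['confidence'])
x=r.get_obs(); print(x['tcp_pos'],x['force'])
```

```text
scene [ 0.5048 -0.0285  0.1803] 0.61
top [ 0.5013 -0.0254  0.1849] 0.58
[ 0.49237874 -0.02906707  0.17253879] [-13.27747997   3.23967244  -0.5194733 ]
```

{"api": "move_arm", "payload": {
  "moves": [
    [0.2,0,0.8,0],
    [0.4,-0.1,1.5,0],
    [0.65,-0.1,2.3,0],
    [0.9,-0.1,3.0,0],
    [1.2,-0.2,3.8,0],
    [1.5,-0.2,4.5,0]
  ]
}}

```text
time_s: 6.65
tcp_pos: [0.508, -0.0314, 0.2183]
eef_rot: [-2.37, -2.048, 0.013]
force: [-15.1, 1.5, 4.3]
opening: -0.0
```

{"api": "move_arm", "payload": {
  "moves": [
    [0.3,0,0.7,0],
    [0.7,-0.1,1.4,0],
    [1.1,-0.2,2.1,0],
    [1.6,-0.2,2.8,0],
    [2.1,-0.3,3.4,0],
    [2.5,-0.4,4.0,0],
    [3.0,-0.4,4.6,0],
    [3.5,-0.5,5.2,0]
  ]
}}

```text
time_s: 7.65
tcp_pos: [0.5467, -0.0374, 0.2723]
eef_rot: [-2.376, -2.052, 0.005]
force: [-8.4, 0.9, 5.3]
opening: -0.001
```

Run:
```python
from h import *
for c in ['scene','top']:
    a=snap(c,c+'5.png')
    for d in finder.tip_of(c,'hatch_lip')[:2]: print(c,np.round(d['at'],4),d['confidence'])
x=r.get_obs(); print(x['tcp_pos'],x['force'])
```

```text
scene [ 0.558  -0.0372  0.2825] 0.84
top [ 0.5596 -0.0354  0.2905] 0.73
[ 0.54869829 -0.03768259  0.27202596] [-3.84722238  0.42909651  2.94758655]
```

{"api": "move_arm", "payload": {
  "moves": [
    [0.6,-0.1,0.5,0],
    [1.2,-0.2,1.0,0],
    [1.8,-0.3,1.5,0],
    [2.4,-0.4,2.0,0],
    [3.0,-0.4,2.5,0],
    [3.7,-0.5,2.9,0],
    [4.4,-0.6,3.3,0],
    [5.1,-0.8,3.6,0],
    [5.8,-0.9,3.9,0],
    [6.6,-1.0,4.2,0]
  ]
}}

```text
time_s: 9.1
tcp_pos: [0.6154, -0.0477, 0.314]
eef_rot: [2.377, 2.054, 0.0]
force: [-0.6, -0.4, 0.1]
opening: -0.001
```

Run:
```python
from h import *
for c in ['scene','top']:
    a=snap(c,c+'6.png')
    for d in finder.tip_of(c,'hatch_lip')[:2]: print(c,np.round(d['at'],4),d['confidence'])
x=r.get_obs(); print(x['tcp_pos'],x['force'])
```

```text
scene [ 0.63   -0.0477  0.3259] 0.92
top [ 0.7005 -0.0544  0.1447] 0.32
[ 0.6149896  -0.04753724  0.31369897] [ 0.40903623  0.94448746 -0.3829662 ]
```

{"api": "move_arm", "payload": {
  "moves": [
    [0,0,0,0],
    [0,0,0,0],
    [0,0,0,0]
  ]
}}

```text
time_s: 9.68
tcp_pos: [0.6147, -0.0475, 0.3139]
eef_rot: [2.377, 2.054, -0.0]
force: [0.2, 0.4, 0.5]
opening: -0.0
```

Run:
```python
from h import *
for c in ['scene']:
    a=snap(c,c+'7.png')
    for d in finder.tip_of(c,'hatch_lip')[:2]: print(c,np.round(d['at'],4),d['confidence'])
x=r.get_obs(); print(x['tcp_pos'],x['force'])
```

```text
scene [ 0.7007 -0.0564  0.3418] 0.69
[ 0.61476467 -0.04752861  0.31393662] [-0.84166019 -0.06936007  0.70140479]
```

{"api": "move_arm", "payload": {
  "moves": [
    [-5,1,0,0],
    [-10,3,0,0.1],
    [-15,7,-2,0.2],
    [-18,12,-4,0.3],
    [-18.6,18,-6,0.42],
    [-18.6,24,-8,0.42],
    [-18.6,30,-10,0.42],
    [-18.6,36,-11.4,0.42],
    [-18.6,36.7,-11.4,0.42],
    [-18.6,36.7,-11.4,0.42]
  ],
  "claw": 0.6
}}

```text
time_s: 11.02
tcp_pos: [0.4286, 0.3196, 0.1998]
eef_rot: [1.895, 2.505, -0.001]
force: [0.1, 0.3, 0.2]
opening: 0.596
```

{"api": "move_arm", "payload": {
  "moves": [
    [0,0,0,0],
    [0,0,0,0]
  ]
}}

```text
time_s: 11.28
tcp_pos: [0.4294, 0.3182, 0.2005]
eef_rot: [1.9, 2.502, 0.001]
force: [0.5, -0.8, 0.5]
opening: 0.601
```

Run:
```python
from h import *
x=r.get_obs(); print(x['tcp_pos'],x['eef_rot'],x['force'],x['opening'])
a=snap('wrist','w8.png')
print(proj('wrist',np.array([x['tcp_pos'],[.429,.320,.075]])))
for d in finder.tip_of('wrist','long_block_center')[:2]: print(np.round(d['at'],4),d['confidence'])
for d in finder.trace('wrist','long_block_center')[:2]:
    q=rect('wrist',d['pixels'],.04); print(q,d['confidence'])
b=snap('scene','s8.png')
cv2.imwrite('pics/v8.png',cv2.resize(np.hstack([a,b]),(800,250),interpolation=cv2.INTER_AREA)[:,:,::-1])
for d in finder.tip_of('scene','hatch_lip')[:2]: print(np.round(d['at'],4),d['confidence'])
for d in finder.tip_of('scene','seat')[:2]: print('seat',np.round(d['at'],4),d['confidence'])
b=snap('top','t8.png')
for d in finder.tip_of('top','seat')[:2]: print('seat',np.round(d['at'],4),d['confidence'])
for d in finder.tip_of('top','long_block_center')[:3]: print(np.round(d['at'],4),d['confidence'])
```

```text
[0.42939118 0.31817106 0.2004904 ] [1.89951212e+00 2.50163817e+00 9.12313782e-04] [ 0.51590319 -0.81000574  0.45880871] 0.6012220880149738
[[323.77269815 255.19260638]
 [326.46691135 193.24325602]]
[0.5438 0.6564 0.0357] 0.85
[0.4289 0.326  0.0344] 0.82
(((267.69873046875, 356.569091796875), (47.206233978271484, 124.61002349853516), 15.616792678833008), ((414.0, 29.0), (58.0, 140.0), 90.0)) 0.97
(((427.7139892578125, 324.1086730957031), (120.38735961914062, 63.46117401123047), 14.900076866149902), ((331.0, 181.5), (111.0, 62.0), 90.0)) 0.85
[ 0.7062 -0.0573  0.3384] 0.85
seat [ 0.6192 -0.0437  0.0487] 0.9
[0.5441 0.6596 0.0391] 0.75
[ 0.4741 -0.3553  0.0377] 0.55
[0.4317 0.3233 0.0354] 0.46
```

View pics/v8.png

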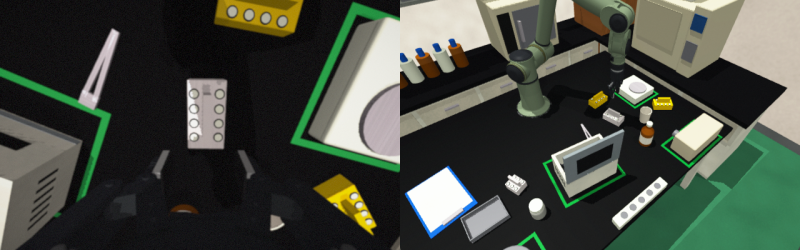

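{"api": "move_arm", "payload": {
  "moves": [
    [0,0.6,-3,-0.01],
    [0,0.6,-7,-0.01],
    [0,0.6,-11,-0.01],
    [0,0.6,-13.5,-0.01],
    [0,0.6,-15,-0.01],
    [0,0.6,-15.5,-0.01],
    [0,0.6,-15.5,-0.01]
  ]
}}

```text
time_s: 12.6
tcp_pos: [0.4292, 0.3257, 0.0453]
eef_rot: [1.909, 2.494, 0.001]
force: [-0.4, -0.8, 0.4]
opening: 0.606
```

{"api": "move_arm", "payload": {
  "moves": [
    [0,0,0,0],
    [0,0,0,0],
    [0,0,0,0],
    [0,0,0,0],
    [0,0,0,0],
    [0,0,0,0]
  ],
  "claw": 0,
  "grip_force": 60
}}

```text
time_s: 13.35
tcp_pos: [0.4295, 0.3254, 0.0456]
eef_rot: [1.909, 2.494, 0.001]
force: [0.7, -3.1, 6.5]
opening: 0.135
```

{"api": "move_arm", "payload": {
  "moves": [
    [0,0,0.5,0],
    [0,0,1.5,0],
    [0,0,3,0],
    [0,0,5,0],
    [0,0,8,0],
    [0,0,11,0],
    [0,0,14,0],
    [0,0,17,0],
    [0,0,19,0],
    [0,0,19,0]
  ]
}}

```text
time_s: 14.6
tcp_pos: [0.4297, 0.3261, 0.2371]
eef_rot: [1.908, 2.494, 0.006]
force: [-0.0, -0.5, -7.6]
opening: 0.128
```

Run:
```python
from h import *
x=r.get_obs(); print(x['tcp_pos'],x['eef_rot'],x['force'],x['opening'],x['q'])
k=cams.calibration('wrist'); c=-np.array(k['R']).T@k['t']; print('cam rel',c-x['tcp_pos'])
a=snap('wrist','w9.png'); b=snap('top','t9.png')
for d in finder.tip_of('wrist','long_block_center')[:3]: print(np.round(d['at'],4),d['confidence'])
for d in finder.trace('wrist','long_block_center')[:2]:
    print(rect('wrist',d['pixels'],x['tcp_pos'][2]-.0055),d['confidence'])
for d in finder.tip_of('top','seat')[:2]: print('seat',np.round(d['at'],4),d['confidence'])
C=cv2.resize(b[90:230,280:460],(540,420),interpolation=cv2.INTER_CUBIC)
cv2.imwrite('pics/v9.png',np.hstack([cv2.resize(a[100:,200:440],(260,325)),C[:325]])[:,:,::-1])
```

```text
[0.42973728 0.32607311 0.23711188] [1.90841298 2.4935885  0.00602192] [-0.02931623 -0.47465623 -7.57529157] 0.12804107523878921 [ 5.12162047e-01  2.99619047e-01 -2.14920259e-01  1.05213315e+00
  1.16406313e-04  2.47844047e-01]
cam rel [-0.07135119 -0.01872788  0.14217617]
[0.4286 0.3262 0.2256] 0.91
[0.5455 0.6555 0.0375] 0.76
[0.2478 0.3506 0.0372] 0.59
(((435.7670593261719, 452.9151916503906), (77.3362808227539, 29.302886962890625), 50.488868713378906), ((533.3235473632812, 314.79412841796875), (109.98278045654297, 54.607906341552734), 57.52880859375)) 0.8
(((425.2580871582031, 324.71014404296875), (121.90528106689453, 62.07553482055664), 14.908708572387695), ((325.0, 237.5), (209.0, 126.0), 90.0)) 0.69
seat [ 0.6163 -0.0432  0.0478] 0.74
```

View pics/v9.png

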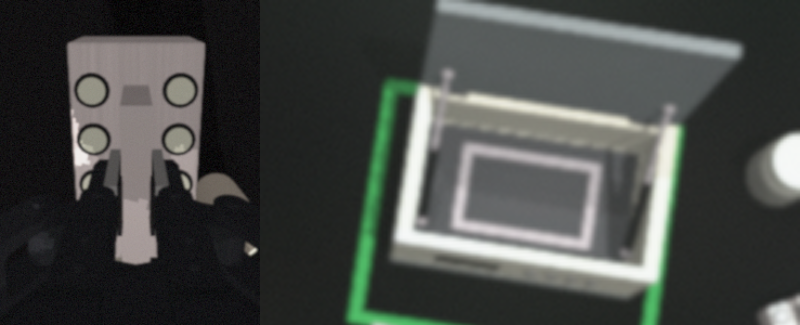

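Run:
```python
from h import *
b=snap('top','t10.png'); g=cv2.cvtColor(b,cv2.COLOR_RGB2GRAY).astype(np.float32)
# fit rectangle of rails: maximise brightness along rail centrelines (140x84 mm, z .058)
from scipy.optimize import minimize
u=np.linspace(-1,1,60)
L=np.vstack([np.c_[u*.042,0*u+.07],np.c_[u*.042,0*u-.07],np.c_[0*u+.042,u*.07],np.c_[0*u-.042,u*.07]])
gs=cv2.GaussianBlur(g,(0,0),0.8)
def f(p):
    c,s=np.cos(p[2]),np.sin(p[2]); X=np.c_[p[0]+c*L[:,0]-s*L[:,1],p[1]+s*L[:,0]+c*L[:,1],np.full(len(L),.058)]
    q=proj('top',X).astype(np.float32); return -cv2.remap(gs,q[:,0].reshape(-1,1),q[:,1].reshape(-1,1),1).mean()
best=min((minimize(f,[.617+dx,-.0445+dy,-.147+da],method='Nelder-Mead',options=dict(initial_simplex=[[.617+dx,-.0445+dy,-.147+da],[.622+dx,-.0445+dy,-.147+da],[.617+dx,-.0395+dy,-.147+da],[.617+dx,-.0445+dy,-.1+da]])) for dx in(-.004,.004) for dy in(-.004,.004) for da in (-.03,.03)),key=lambda m:m.fun)
print(best.x,best.fun)
```

```text
[ 0.61460073 -0.04377496 -0.15527298] -182.40484619140625
```

{"api": "move_arm", "payload": {
  "moves": [
    [0,-2,0,0.1],
    [0,-5,0,0.25],
    [0,-9,0,0.4],
    [0,-13,0,0.55],
    [0,-17,0,0.7],
    [0,-21,0,0.85],
    [0,-25,0,1.0],
    [0,-29,0,1.1],
    [0,-32,0,1.15],
    [0,-34,0,1.155]
  ]
}}

```text
time_s: 16.15
tcp_pos: [0.4285, -0.0159, 0.2345]
eef_rot: [-0.24, -3.132, 0.0]
force: [-0.5, 0.1, -4.6]
opening: 0.132
```

{"api": "move_arm", "payload": {
  "moves": [
    [2,-0.3,0,0],
    [5,-0.8,0,0],
    [8,-1.2,0,0],
    [11,-1.7,0,0],
    [14,-2.1,0,0],
    [16.5,-2.5,0,0],
    [18,-2.7,0,0],
    [18.7,-2.8,0,0],
    [18.7,-2.8,0,0],
    [18.7,-2.8,0,0]
  ]
}}

```text
time_s: 17.4
tcp_pos: [0.6151, -0.0424, 0.2347]
eef_rot: [-0.238, -3.132, -0.0]
force: [-0.1, -0.6, -6.7]
opening: 0.131
```

Run:
```python
from h import *
x=r.get_obs(); print(x['tcp_pos'],x['eef_rot'],x['force'],x['opening'])
a=x['eef_rot'][:2]/np.linalg.norm(x['eef_rot'][:2]); print(np.degrees(np.arctan2(2*a[0]*a[1],2*a[0]**2-1)))
a=snap('wrist','w11.png');b=snap('scene','s11.png')
for d in finder.tip_of('wrist','long_block_center')[:1]: print(np.round(d['at'],4),d['confidence'])
for d in finder.tip_of('scene','long_block_center')[:3]: print(np.round(d['at'],4),d['confidence'])
# predicted inner rail rectangle and block underside rectangle in the wrist picture
def rc(cx,cy,yaw,hx,hy,z):
    c,s=np.cos(yaw),np.sin(yaw); return np.array([[cx+c*i-s*j,cy+s*i+c*j,z] for i,j in((hx,hy),(hx,-hy),(-hx,-hy),(-hx,hy))])
o=a.copy(); cv2.polylines(o,[proj('wrist',rc(.616,-.044,-.15,.038,.066,.058)).astype(int)],True,(255,0,0),1)
s=b[130:330,180:420]
cv2.imwrite('pics/v11.png',np.hstack([cv2.resize(o,(440,275)),cv2.resize(s,(330,275))])[:,:,::-1])
```

```text
[ 0.61506002 -0.04238374  0.23468879] [-2.37794170e-01 -3.13155019e+00 -1.75557309e-04] [-0.14777329 -0.55658046 -6.65897184] 0.13116841956013298
171.31516040912177
[ 0.6123 -0.0405  0.222 ] 0.82
[0.2459 0.3456 0.0393] 0.76
[ 0.613  -0.0453  0.2282] 0.66
[0.5459 0.6535 0.0367] 0.64
```

View pics/v11.png

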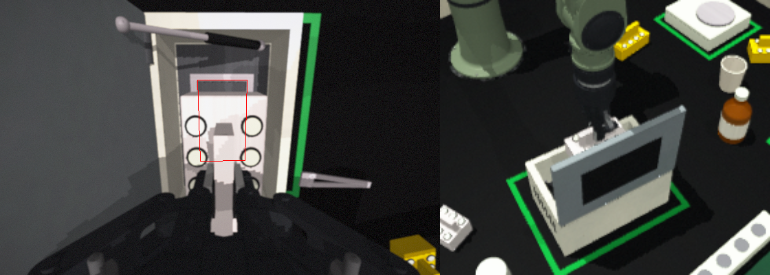

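{"api": "move_arm", "payload": {
  "moves": [
    [0.1,0,-1.5,0],
    [0.1,0,-3.5,0],
    [0.1,0,-5.5,0],
    [0.1,0,-7.5,0],
    [0.1,0,-9,0],
    [0.1,0,-10.5,0],
    [0.1,0,-11.3,0],
    [0.1,0,-11.7,0],
    [0.1,0,-11.7,0]
  ]
}}

```text
time_s: 18.73
tcp_pos: [0.617, -0.0426, 0.118]
eef_rot: [0.238, 3.132, -0.0]
force: [-0.6, -0.5, -5.5]
opening: 0.128
```

Run:
```python
from h import *
x=r.get_obs(); print(x['tcp_pos'],x['force'],x['opening'])
a=snap('wrist','w12.png')
for d in finder.tip_of('wrist','long_block_center')[:1]: print(np.round(d['at'],4),d['confidence'])
def rc(cx,cy,yaw,hx,hy,z):
    c,s=np.cos(yaw),np.sin(yaw); return np.array([[cx+c*i-s*j,cy+s*i+c*j,z] for i,j in((hx,hy),(hx,-hy),(-hx,-hy),(-hx,hy))])
t=x['tcp_pos']
print(proj('wrist',rc(.616,-.044,-.15,.038,.066,.058)).round(),proj('wrist',rc(t[0],t[1]-.002,-.15,.032,.06,t[2]-.0055)).round())
cv2.imwrite('pics/v12.png',cv2.resize(a[20:320,180:500],(640,600))[:,:,::-1])
```

```text
[ 0.61699265 -0.04258182  0.11798709] [-0.63622024 -0.54037473 -5.54985935] 0.12758703216096165
[ 0.6169 -0.0374  0.1069] 0.83
[[278. 292.]
 [268. 119.]
 [383. 119.]
 [374. 292.]] [[271. 335.]
 [258. 134.]
 [388. 133.]
 [376. 335.]]
```

View pics/v12.png

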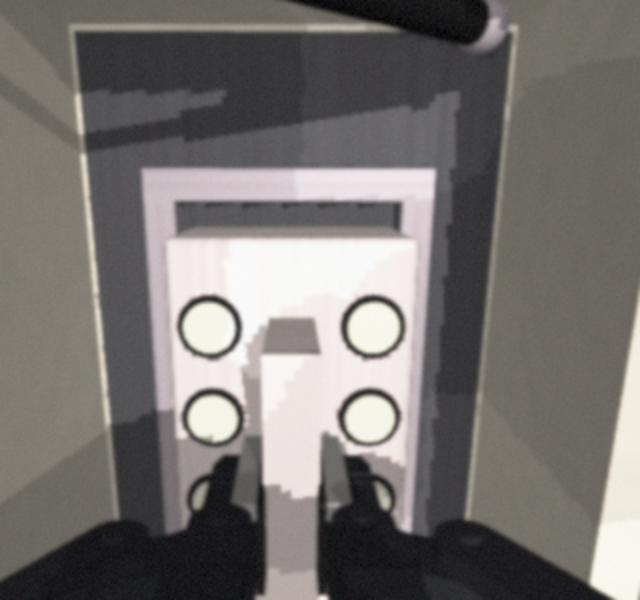

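{"api": "move_arm", "payload": {
  "moves": [
    [0,-0.2,-0.5,0],
    [0,-0.2,-1.0,0],
    [0,-0.2,-1.4,0],
    [0,-0.2,-1.7,0],
    [0,-0.2,-1.9,0],
    [0,-0.2,-2.0,0],
    [0,-0.2,-2.0,0]
  ]
}}

```text
time_s: 19.7
tcp_pos: [0.6168, -0.0445, 0.0979]
eef_rot: [-0.238, -3.133, -0.0]
force: [0.6, -0.1, -5.8]
opening: 0.126
```

{"api": "move_arm", "payload": {
  "moves": [
    [0,0,-0.1,0],
    [0,0,-0.2,0],
    [0,0,-0.25,0],
    [0,0,-0.25,0]
  ]
}}

```text
time_s: 20.2
tcp_pos: [0.617, -0.0446, 0.0957]
eef_rot: [0.238, 3.132, -0.0]
force: [-1.1, 0.0, -3.3]
opening: 0.129
```

{"api": "move_arm", "payload": {
  "moves": [
    [0,0,-0.1,0],
    [0,0,-0.15,0],
    [0,0,-0.15,0]
  ]
}}

```text
time_s: 20.58
tcp_pos: [0.617, -0.0446, 0.0956]
eef_rot: [0.238, 3.131, -0.001]
force: [-4.1, -0.2, 7.9]
opening: 0.13
```

{"api": "move_arm", "payload": {
  "moves": [
    [0,0,0.1,0],
    [0,0,0.1,0],
    [0,0,0.1,0],
    [0,0,0.1,0],
    [0,0,0.1,0]
  ],
  "claw": 0.4
}}

```text
time_s: 21.2
tcp_pos: [0.6169, -0.0445, 0.0948]
eef_rot: [-0.238, -3.132, -0.0]
force: [-0.3, -0.4, 0.3]
opening: 0.397
```

{"api": "move_arm", "payload": {
  "moves": [
    [0,0,0.5,0],
    [0,0,1.5,0],
    [0,0,3,0],
    [0,0,5,0],
    [0,0,8,0],
    [0,0,11,0],
    [0,0,14,0],
    [-4,0.6,15,0],
    [-9,1.3,15,0],
    [-14,2,15,0]
  ]
}}

```text
time_s: 22.45
tcp_pos: [0.4758, -0.0244, 0.2461]
eef_rot: [0.238, 3.131, -0.0]
force: [-0.2, 0.4, -0.7]
opening: 0.398
```

{"api": "move_arm", "payload": {
  "moves": [
    [-4,3,0,0],
    [-6,8,0,0],
    [-7,13,0,0],
    [-7,18,0,0],
    [-7,18,0,0]
  ]
}}

```text
time_s: 23.08
tcp_pos: [0.4068, 0.1581, 0.2462]
eef_rot: [0.229, 3.131, 0.002]
force: [-0.0, -1.1, 0.1]
opening: 0.399
```

Run:
```python
from h import *
x=r.get_obs(); print(x['time_s'],x['tcp_pos'],x['force'],x['opening'])
b=snap('top','t13.png')
for n in ['long_block_center','short_block_center','solvent_bottle','vial_jar','beaker','tweezers','hatch_lip']:
    print(n,[(np.round(d['at'],4),round(d['confidence'],2)) for d in finder.tip_of('top',n)[:3]])
s=snap('scene','s13.png')
for n in ['hatch_lip','long_block_center','beaker','tweezers']: print('S',n,[(np.round(d['at'],4),round(d['confidence'],2)) for d in finder.tip_of('scene',n)[:3]])
cv2.imwrite('pics/v13.png',np.hstack([cv2.resize(b[100:200,310:440],(455,350),interpolation=cv2.INTER_CUBIC),cv2.resize(s[130:330,200:390],(332,350))])[:,:,::-1])
```

```text
23.075 [0.4067791  0.15808868 0.24618027] [-0.00714326 -1.07915975  0.09305987] 0.3991046338283258
long_block_center [(array([0.2421, 0.3565, 0.0347]), 0.85), (array([ 0.619 , -0.0422,  0.0857]), 0.8), (array([0.5435, 0.6575, 0.0371]), 0.62)]
short_block_center [(array([ 0.475 , -0.3536,  0.0342]), 0.77)]
solvent_bottle [(array([ 0.6803,  0.3407, -0.0025]), 0.57)]
vial_jar [(array([ 0.6537, -0.3399,  0.0027]), 0.87)]
beaker [(array([0.5556, 0.4728, 0.0035]), 0.76)]
tweezers []
hatch_lip [(array([ 0.7012, -0.0576,  0.3473]), 0.81)]
S hatch_lip [(array([ 0.7079, -0.058 ,  0.342 ]), 0.75), (array([ 0.4699, -0.3562,  0.0382]), 0.53)]
S long_block_center [(array([0.5433, 0.6538, 0.0323]), 0.77), (array([0.2478, 0.3489, 0.0425]), 0.73)]
S beaker [(array([ 0.5558,  0.4654, -0.0011]), 0.71)]
S tweezers [(array([ 0.4043,  0.1267, -0.0032]), 0.42)]
```

View pics/v13.png

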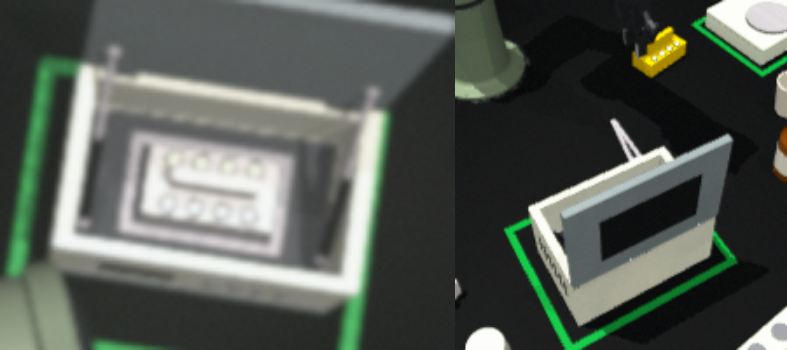

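The picture shows the block sitting inside the rails with visible gaps at the left and front, and the hatch standing open on its struts. Everything else reads where it was.

```bash
python3 -c "
from workcell import r
r.finish_job(); print(r.get_obs()['time_s'])"
```

```text
the job is handed in; nothing more can be done
the job is handed in; nothing more can be done
```

I opened the hatch, set the long block inside the rails, and handed the job in at about 23 s. No verdict came back.

- **Hatch:** I pressed the closed finger pads against the front edge and followed its arc up to about 1.2 rad. Pressing force stayed around 15 N. From there the struts took it to the stop in about half a second. In the last pictures its lip was at about (0.70, −0.06, 0.34), so it was standing fully open with nothing touching it.
- **Block:** I took the silver block with 2×4 vials by its fin and left the yellow look-alikes alone. I carried it over the front wall and lowered it until it touched down at exactly floor height. I then released it and backed out. The final check put its centre at (0.619, −0.042, 0.086), against an expected (0.616, −0.044, 0.0875). The top picture shows it inside the rails and clear of them at the left and front. At the rear and right the camera angle hides the gap, so I didn't check that clearance directly.
- **Other items:** The short block, bottle, jar, beaker and tweezers all read within measurement error of their starting places. The finder missed the tweezers from the top camera but found them unmoved from the scene camera. In the scene picture the placed block is hidden behind the hatch, so that view could not confirm it.

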